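# Set the stop dial, then nest two tapered sleeves loosely without wedging them

## Task

On the nesting stand, turn the stop dial the shorter way round until its white pointer is on the red mark, which raises the brass stop inside the cup. Then stand the brass sleeve in the cup, and the blue-topped steel sleeve inside the brass one, both upright and resting loosely on the stop: lower them gently, do not press them down or let the tapers wedge, and leave the other things alone.

Things in the scene. Friction and masses are not known exactly. Their poses are not given: they have to be found in the camera images.
- stand: Grey stand fixed to the bench: plate 125 (x) x 285 (y) x 12 mm, origin under its centre, z up. Cup at its (0, -75) mm, stop dial at its (0, +80) mm. The dial's fixed black housing is 104 mm wide, 38 mm high, with white ticks (the longest towards the stand's -x) and one red mark, repeated on the plate, 0.6 rad clockwise from above of the longest tick.
- dial (a joint): Stop dial, rad, grows counter-clockwise from above, turns endlessly. 0: pointer at the longest tick (stand's -x). Red mark: -0.6, the same place as 5.68. Starts at 0.3 to 1.2: the shorter way is clockwise through 0. Stays where left (friction 0.2 N m). A cam under it lifts the stop 8 mm per rad clockwise; at the start the stop is 7 to 14 mm too low and sleeves sink and wedge.
- dial_grip (a point): Grip point of the dial, on its axis, 74 mm above the bench; turns with it. Aluminium disc 76 mm wide, top face 50 mm above the bench; on it an upright black bar 60 mm long, 16 mm thick, up to 88 mm above the bench. The bar lies along this point's x; its -x end carries the white pointer.
- cup_axis (a point): Centre of the steel cup's mouth, 83 mm above the bench. Rim 74 mm wide outside; the bore is 62 mm wide at the rim and tapers (0.2 mm of radius per mm) to 42 mm at 33 mm above the bench.
- stop_shoulder (a point): Centre of the top face of the brass stop's shoulder, 36 mm wide, inside the cup on its axis; in its middle a pin 16 mm wide stands 10 mm higher. Moves up and down with the dial: 42 mm above the bench at the red mark. The brass sleeve's foot is to rest on the shoulder, the steel sleeve's foot on the pin. Pressed with over about 25 N it gives way and turns the dial back.
- outer_sleeve: Brass sleeve, loose, 0.3 kg, upright, 90 mm high, origin under its centre, z its axis. Foot 40 mm wide, tapering out to 60 mm at 50 mm height, then a straight 60 mm band to the top: grip the band. Open through, bore 27 mm at the foot, 47 mm from 50 mm up. On the raised stop its foot is 42 mm above the bench, with 2.8 mm of play all round; 14 mm lower it wedges in the cup.
- inner_sleeve: Steel sleeve, blue grip, loose, 0.2 kg, upright, 122 mm high, origin under its centre, z its axis. Cone 25 mm wide at the foot, 41 mm at 40 mm height; neck 26 mm; blue grip 36 mm wide from 80 to 122 mm: grip there. On the raised stop's pin its foot is 52 mm above the bench, 10 mm above the brass sleeve's foot, with 2.8 mm of play; 14 mm lower it wedges in the brass sleeve.
- oil_bottle: Bystander: pale green oil bottle with a dark green spout, 38 mm wide, 89 mm high, origin under its centre. Leave it.
- white_nut: Bystander: white plastic union nut, 51 x 55 x 36 mm, origin under its centre. Leave it.
- parts_box: Bystander: blue open box with small white parts, 123 x 104 x 48 mm, origin under its centre. Leave it.
Not all that is in view belongs to the job. Leave any pink or purple look-alike of the inner_sleeve alone.

How it is judged:
On the way, in this order (a step that is already met when the one before it is completed fails the run):
1. the dial's pointer is on the red mark, reached the shorter way (value of joint dial between -0.75 and -0.45 rad), for 0.2 s.
2. the brass sleeve stands loosely on the raised stop in the cup, let go (all of step 1 and z of outer_sleeve in the frame of stand between 0.038 and 0.047 m and horizontal distance between outer_sleeve and stop_shoulder below 0.007 m and angle between outer_sleeve's own z axis and vertical below 0.14 rad and contact force between outer_sleeve and the fingers below 0.1 N), for 0.2 s.
At the end, for the whole second after the job is handed in: Dial within 0.15 rad of the red mark. Brass sleeve in the cup, foot 38 to 47 mm above the bench, within 7 mm of the cup axis and 0.14 rad of upright; steel sleeve inside it, foot 47 to 58 mm above the bench, within 9 mm of the axis and 0.16 rad of upright; both released and at rest (all of step 1 and z of outer_sleeve in the frame of stand between 0.038 and 0.047 m and horizontal distance between outer_sleeve and stop_shoulder below 0.007 m and angle between outer_sleeve's own z axis and vertical below 0.14 rad and z of inner_sleeve in the frame of stand between 0.047 and 0.058 m and horizontal distance between inner_sleeve and stop_shoulder below 0.009 m and angle between inner_sleeve's own z axis and vertical below 0.16 rad and linear speed of each of outer_sleeve, inner_sleeve below 0.02 m/s); the robot touches nothing.
It fails at once if the dial is turned the long way round (reading above 2.0) (value of joint dial above 2 rad).
It fails at once if a sleeve sinks and wedges: brass foot under 34 mm in the cup, or steel foot under 3 mm above the brass foot ((horizontal distance between outer_sleeve and stop_shoulder below 0.012 m and z of outer_sleeve in the frame of stand below 0.034 m) or (horizontal distance between inner_sleeve and outer_sleeve below 0.012 m and z of inner_sleeve in the frame of outer_sleeve below 0.003 m)).
It fails at once if a sleeve is pressed or dropped into the stand or the other sleeve with more than 40 N (contact force between any of outer_sleeve, inner_sleeve and stand above 40 N or contact force between inner_sleeve and outer_sleeve above 40 N).
It fails at once if a sleeve is tipped over (angle between any of outer_sleeve, inner_sleeve's own z axis and vertical above 0.8 rad).
It fails at once if a bystander (oil bottle, white nut, parts box) is moved more than 30 mm (distance of any of oil_bottle, white_nut, parts_box from where it was at the start of the episode above 0.03 m).
It also fails if it takes over 72 s, if anything falls off the work surface, if the arm or the gripper's body presses on something with over 40 N, if the wrist force passes 120 N, or if a joint passes its speed limit or range.

## Robot

A 6-joint arm with a two-finger parallel gripper is mounted at the origin on a cart in front of the work surface, level with it; the furniture and walls round the work are solid. World frame = base frame: x ahead of the robot, y to its left, z up, the work surface at z = 0. Lengths are in m, angles in rad, forces in N, time in s.
With the tool pointing down it reaches from about 0.3 to 0.775 m from the base axis. Payload 14.6 kg.
Tool frame: the origin (TCP) lies at the very end of the fingers, on their centre line; the grasp point (between the pads) lies 19 mm behind it; z points along the fingers, y is the direction in which the jaws open and shut (so a half turn about z gives the same grasp; the last joint's range is limited). The gripper opens to 94 mm and grips with 3 to 60 N. Pads are 16 mm wide; open, the fingers measure 119 mm over their backs; the gripper's body (75 mm by 177 mm) begins 78 mm behind the grasp point.
Start: joints at [-1.351, 0.3, 1.521, -0, 1.321, -0.067], TCP at [0.156, -0.528, 0.205] pointing down, gripper open.
Joint ranges: [-3.03, 3.03], [-0.79, 2.21], [0.23, 2.52], [-1.04, 4.18], [0, 3.07], [-2.55, 2.55]. Speed limits (rad/s): [2.22, 2.22, 2.57, 3.14, 3.14, 3.14].

## Interface

Orientations are given as a unit quaternion [w, x, y, z].
In Python, from plant import arm, status, optics, workorder gives the robot as it stands. Calls block until the motion is done:
- arm.reach(position, orientation): joint-space move of the TCP to a pose.
- arm.movel(position, rot=None, rate=0.15): straight line of the TCP; rot=None keeps the orientation; rate is the mean speed in m/s.
- arm.set_joints(angles): joint-space move.
- arm.command_gripper(opening): finger opening in m; the grip force is fixed at half the most; returns when the fingers have stopped.
- arm.sleep(seconds).
- arm.solve_ik(position, orientation): joint angles nearest the present ones, or None.
- status.observe(): the state.
- optics.get_image(name): name is "side" or "top" or "wrist"; returns (picture, depth): 480x640x3 uint8, red, green, blue; 480x640 float32, m along the optical axis (not along the pixel's ray), 0 where there is no reading.
- optics.camera_model(name): a dict with "mtx" (3x3 intrinsics, pixels), "pose" (4x4, takes a point from camera to world coordinates). Camera axes: x right, y up, looking along -z (the intrinsics and any distortion apply to the point x, -y, -z); pixel columns grow to the right and rows downward; lengths in m; the calibration is good to about 2 mm. A picture is of the moment at which its call begins: read the wrist's pose just before it. camera_model takes no time and is no camera call; for the wrist camera it gives the pose at the moment of the call.
A pose or a line that the arm cannot do raises arm.MotionError and nothing moves.
- workorder.finish_job(): hands the job in, once; it reports no verdict.
The state is a dict: "time_s": time; "qpos": joint angles; "qvel": joint speeds; "joint_torque": joint torques, N m; "ee_pos": TCP position; "ee_rot": TCP orientation; "force": force on the tool from outside, world axes, zero at the start; "moment": the same for the moment, N m; "width": finger opening in m.
Only numpy, scipy, OpenCV 4.12 (cv2) and the standard library are available. Lean on these libraries where they do the work, as an engineer would, in place of code of your own. Each camera call takes 0.05 s, during which the arm holds its last target.

## Working session

There is one attempt and no reset: what is moved stays moved. The work goes in short steps, each a Python script; the robot and the scene stay as the last script left them, time stands still between calls to the robot, and variables do not carry over. Pictures are saved under pics/ and viewed, and the job is handed in when it is done.

```bash
ls -la && mkdir -p pics
python3 - <<'E'
from plant import arm,status,optics
import cv2,numpy as np
print(status.observe())
for n in ["side","top","wrist"]:
    im,d=optics.get_image(n); cm=optics.camera_model(n)
    cv2.imwrite(f"pics/{n}0.png",im[:,:,::-1]); np.savez(f"pics/{n}0.npz",im=im,d=d,K=cm["mtx"],T=cm["pose"])
    print(n,cm, (d>0).mean())
E
```

```text
total 12
drwxr-xr-x  3 agent agent 4096 Dec  7 16:45 .
drwxr-xr-x 23 root  root  4096 Dec  7 16:45 ..
drwxr-xr-x  2 agent agent 4096 Dec  7 16:45 pics
{'time_s': 0.0, 'qpos': array([-1.35061340e+00,  3.00465022e-01,  1.52155884e+00, -6.05314846e-06,
        1.32072879e+00, -6.65668037e-02]), 'qvel': array([ 1.13352819e-03, -4.86227029e-05, -9.88937422e-04, -1.99355979e-04,
        2.47282382e-03, -2.15206552e-03]), 'joint_torque': array([-2.08350255e-03, -5.31807554e+01, -3.52738094e+01,  7.07661593e-02,
        2.44112348e-02, -1.01505952e-04]), 'ee_pos': array([ 0.1555158 , -0.52728279,  0.20489908]), 'ee_rot': array([-5.78066522e-04,  9.89739145e-01,  1.42884879e-01, -4.74283585e-05]), 'force': array([-0.18634195, -1.20783492,  0.38287932]), 'moment': array([-0.06383945,  0.01283561,  0.06296565]), 'width': 0.09389536421530398}
side {'mtx': array([[587.46112856,   0.        , 320.1001378 ],
       [  0.        , 587.46112856, 243.85921343],
       [  0.        ,   0.        ,   1.        ]]), 'pose': array([[ 0.8777432 ,  0.28942725, -0.38183601,  0.10338475],
       [-0.47897744,
[... 361 characters left out ...]
ray([[-0.00285   ,  0.99069863, -0.1360445 ,  0.42293499],
       [-0.99995075, -0.00411673, -0.00903071, -0.25787632],
       [-0.00950677,  0.13601207,  0.99066157,  1.15522879],
       [ 0.        ,  0.        ,  0.        ,  1.        ]])} 0.9958951822916666
wrist {'mtx': array([[376.8576749 ,   0.        , 322.45607289],
       [  0.        , 376.8576749 , 236.74219935],
       [  0.        ,   0.        ,   1.        ]]), 'pose': array([[ 0.28330902,  0.91770229,  0.27849327,  0.23702738],
       [-0.959028  ,  0.27144382,  0.08113902, -0.50322896],
       [-0.00113381, -0.29007026,  0.95700468,  0.38412265],
       [ 0.        ,  0.        ,  0.        ,  1.        ]])} 0.996025390625
```

View pics/top0.png

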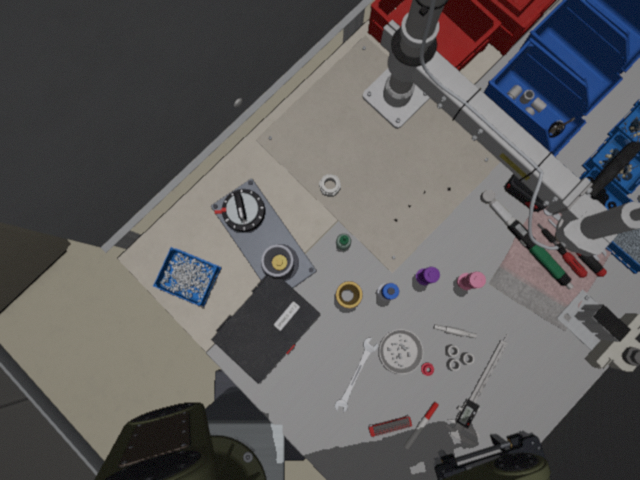

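View pics/side0.png

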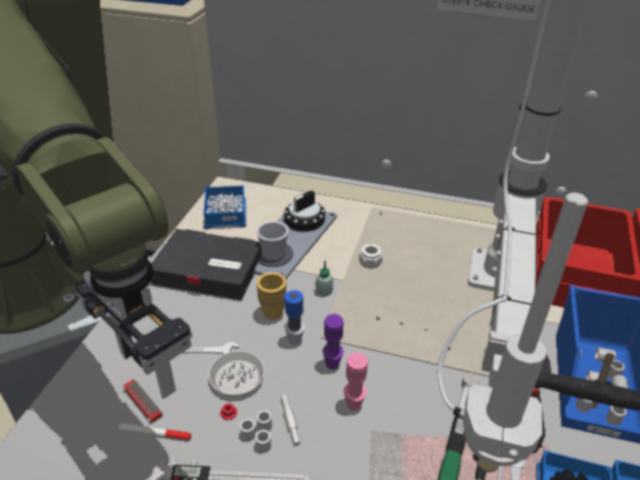

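View pics/wrist0.png

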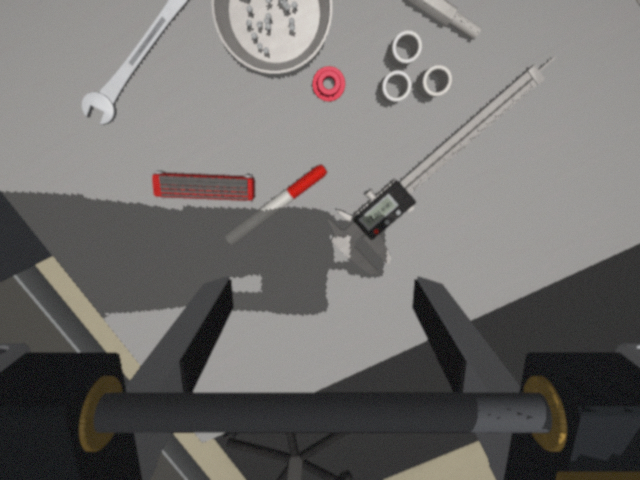

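The top view shows the dial at about (240,209), the cup at (278,262), the brass sleeve at (348,294) and the blue sleeve at (390,291). The purple (428,275) and pink (471,281) ones are decoys. A black case lies near the cup at (267,328), the oil bottle is at (344,241) and the nut at (329,185). Next I'll zoom in and measure.

```bash
cat > h.py <<'E'
import numpy as np,cv2
def ray(K,T,u,v):
    uv=np.atleast_2d(np.stack([np.ravel(u),np.ravel(v)],1)).astype(float)
    d=np.c_[(uv[:,0]-K[0,2])/K[0,0],-(uv[:,1]-K[1,2])/K[1,1],-np.ones(len(uv))]
    return T[:3,3],d@T[:3,:3].T
def plane(K,T,u,v,z):
    o,d=ray(K,T,u,v); return o+d*((z-o[2])/d[:,2])[:,None]
def pts(K,T,dep):
    v,u=np.mgrid[:480,:640]; o,d=ray(K,T,u,v); return (o+d*dep.reshape(-1,1)).reshape(480,640,3)
def fitc(xy):
    A=np.c_[2*xy,np.ones(len(xy))]; s=np.linalg.lstsq(A,(xy**2).sum(1),rcond=None)[0]
    r=np.sqrt(s[2]+s[0]**2+s[1]**2); return s[:2],r
def load(n): 
    z=np.load(f"pics/{n}.npz"); return z["im"],z["d"],z["K"],z["T"]
E
python3 - <<'E'
from h import *
im,d,K,T=load("top0"); P=pts(K,T,d)
c=im[160:360,140:400]; cv2.imwrite("pics/topc.png",cv2.resize(c,None,fx=3,fy=3,interpolation=cv2.INTER_CUBIC)[:,:,::-1])
for nm,(u,v) in dict(dial=(240,215),brass=(348,294),blue=(390,291),bench=(320,300),case=(267,328),box=(188,277),bottle=(344,241),nut=(329,185),purple=(428,275)).items(): print(nm,P[v,u].round(3))
hs=cv2.cvtColor(im,cv2.COLOR_RGB2HSV)
# top-level heights
def region(u0,u1,v0,v1,z0,z1):
    s=P[v0:v1,u0:u1].reshape(-1,3); s=s[(s[:,2]>z0)&(s[:,2]<z1)]; return s
for nm,a in dict(brass=(330,368,275,312,.083,.097),blue=(378,402,280,302,.115,.13),cup=(258,300,242,284,.078,.089),dialdisc=(215,270,185,235,.046,.056),bar=(215,270,185,235,.08,.1),house=(215,270,185,235,.034,.041)).items():
    s=region(*a); print(nm,len(s),s.mean(0).round(4) if len(s) else 0,s.min(0).round(3),s.max(0).round(3));
E
```

```text
dial [ 0.625 -0.063  0.088]
brass [ 0.446 -0.314 -0.005]
blue [ 0.449 -0.398  0.126]
bench [ 0.432 -0.246 -0.002]
case [ 0.368 -0.124  0.053]
box [0.486 0.066 0.038]
bottle [ 0.567 -0.303  0.066]
nut [ 0.716 -0.269  0.006]
purple [ 0.484 -0.481  0.126]
brass 240 [ 0.4442 -0.311   0.0908] [ 0.415 -0.341  0.084] [ 0.473 -0.282  0.096]
blue 221 [ 0.4502 -0.3996  0.1236] [ 0.432 -0.416  0.115] [ 0.467 -0.382  0.13 ]
cup 264 [ 0.5223 -0.1479  0.0832] [ 0.487 -0.183  0.078] [ 0.559 -0.112  0.088]
dialdisc 543 [ 0.647  -0.0625  0.0509] [ 0.611 -0.097  0.046] [ 0.686 -0.023  0.056]
bar 184 [ 0.6481 -0.061   0.0884] [ 0.619 -0.074  0.08 ] [ 0.677 -0.048  0.095]
house 508 [ 0.6446 -0.0648  0.0381] [ 0.598 -0.112  0.034] [ 0.699 -0.008  0.041]
```

View pics/topc.png

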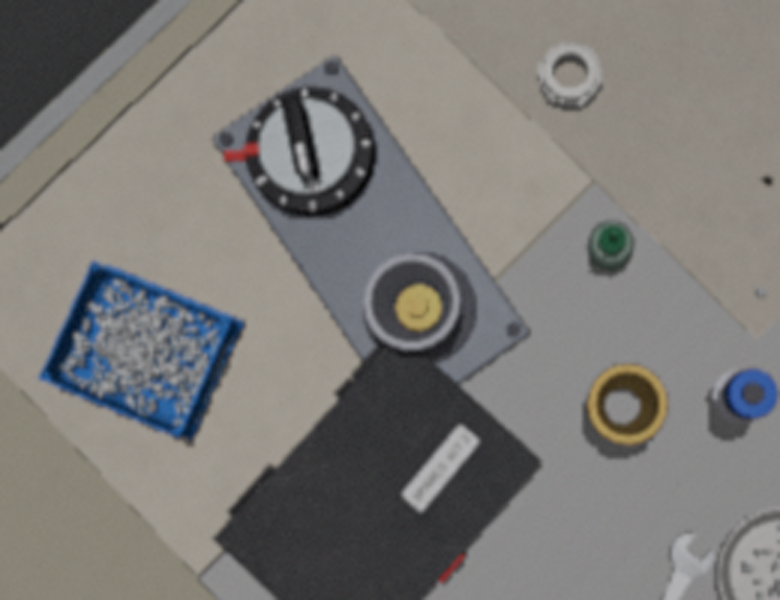

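```bash
cat > meas.py <<'E'
from h import *
def rim(n,c0,R,z,zt=.006,rw=0.008):
    im,d,K,T=load(n); P=pts(K,T,d).reshape(-1,3)
    s=P[(abs(P[:,2]-z)<zt)&(np.hypot(*(P[:,:2]-c0).T)<R+rw)]
    # rim edge: outermost points by angle bin
    c=np.array(c0,float)
    for _ in range(4):
        q=s[:,:2]-c; a=np.arctan2(q[:,1],q[:,0]); r=np.hypot(*q.T); o=[]
        for k in range(36):
            m=(a>=-np.pi+k*np.pi/18)&(a<-np.pi+(k+1)*np.pi/18)
            if m.sum()>0: i=np.argmax(np.where(m,r,-1)); o.append(s[i,:2])
        o=np.array(o); c,rr=fitc(o)
    return c.round(4),round(rr,4),len(o),s[:,2].mean().round(4)
if __name__=="__main__":
    for n in ["top0","side0"]:
        print(n)
        for nm,c,R,z in [("brass",(.444,-.311),.03,.09),("blue",(.45,-.3995),.018,.122),("cup",(.522,-.148),.037,.083),("disc",(.647,-.0615),.038,.05),("house",(.647,-.0615),.052,.038)]:
            try: print(nm,rim(n,c,R,z,zt=.005 if nm not in("house",) else .004))
            except Exception as e: print(nm,e)
        im,d,K,T=load(n); P=pts(K,T,d)
        # bar
        m=(abs(P[...,2]-.088)<.006)&(np.hypot(P[...,0]-.648,P[...,1]+.061)<.045)
        s=P[m][:,:2]; c=s.mean(0); w,v=np.linalg.eigh(np.cov(s.T)); e=v[:,1]; t=(s-c)@e; 
        g=im[m].mean(1); print("bar c",c.round(4),"dir deg",np.degrees(np.arctan2(e[1],e[0])),"ext",t.min(),t.max(),"bright side t",t[g>150].mean() if (g>150).any() else None, "mid",c+e*(t.min()+t.max())/2)
        # red mark
        hs=cv2.cvtColor(im,cv2.COLOR_RGB2HSV); r=((hs[...,0]<8)|(hs[...,0]>172))&(hs[...,1]>150)&(hs[...,2]>90)&(np.hypot(P[...,0]-.648,P[...,1]+.061)<.085)
        s=P[r]; print("red",len(s),s.mean(0).round(4), "plate pts", s[s[:,2]<.02].mean(0).round(4))
        w=(im.min(2)>150)&m; print("white on bar", P[w].mean(0).round(4), w.sum())
E
python3 meas.py
```

```text
top0
brass (array([ 0.4439, -0.3111]), np.float64(0.0295), 36, np.float64(0.0908))
blue (array([ 0.4501, -0.3999]), np.float64(0.017), 36, np.float64(0.1233))
cup (array([ 0.5221, -0.1486]), np.float64(0.0357), 36, np.float64(0.0831))
disc (array([ 0.6488, -0.0604]), np.float64(0.0373), 34, np.float64(0.0508))
house (array([ 0.6486, -0.0603]), np.float64(0.0513), 36, np.float64(0.0385))
bar c [ 0.6481 -0.0609] dir deg -166.3305798935447 ext -0.031068616515217553 0.029622161671257027 bright side t 0.015972464610088485 mid [ 0.6487649  -0.06073512]
red 25 [ 0.6479 -0.0037  0.0262] plate pts [0.6483 0.005  0.0136]
white on bar [ 0.6323 -0.0637  0.0895] 15
side0
brass (array([ 0.4459, -0.3124]), np.float64(0.03), 36, np.float64(0.0903))
blue (array([ 0.4519, -0.402 ]), np.float64(0.0172), 36, np.float64(0.1235))
cup (array([ 0.5241, -0.1488]), np.float64(0.0363), 36, np.float64(0.0829))
disc (array([ 0.6498, -0.063 ]), np.float64(0.0367), 27, np.float64(0.0509))
house (array([ 0.6502, -0.0621]), np.float64(0.0519), 30, np.float64(0.0389))
bar c [ 0.6489 -0.0632] dir deg -165.54467547642756 ext -0.033542554487566205 0.030926549612585987 bright side t 0.014935819413486814 mid [ 0.65019515 -0.06287582]
red 0 [nan nan nan] plate pts [nan nan nan]
white on bar [ 0.6334 -0.0627  0.0905] 18meas.py:27: RuntimeWarning: Mean of empty slice.
  s=P[r]; print("red",len(s),s.mean(0).round(4), "plate pts", s[s[:,2]<.02].mean(0).round(4))
  ret = um.true_divide(
```

```bash
cat >> h.py <<'E'
from scipy.spatial.transform import Rotation as Ro
def quat(phi):
    y=np.array([np.cos(phi),np.sin(phi),0]); z=np.array([0,0,-1.]); x=np.cross(y,z)
    q=Ro.from_matrix(np.c_[x,y,z]).as_quat(); return [float(q[3]),*map(float,q[:3])]
E
python3 - <<'E'
from plant import arm,status,optics
from h import *
D=np.radians
for nm,p,phis in [("dial",(.6493,-.0615,.055),[104,-76,0.5,-179.5,180,45]),("brass",(.445,-.312,.053),[0,180,20,-20,45,-45,90]),("blue",(.451,-.401,.09),[0,180,20,45,90]),("cup",(.523,-.1487,.095),[0,180,20,45,90,-45,-60,125])]:
    for f in phis:
        q=arm.solve_ik(list(p),quat(D(f))); print(nm,f,None if q is None else np.round(q,3))
E
```

```text
dial 104 [-0.151  0.671  1.34  -0.     1.13  -1.966]
dial -76 [-0.151  0.671  1.34  -0.     1.13   1.176]
dial 0.5 [-0.151  0.671  1.34  -0.     1.13  -0.159]
dial -179.5 None
dial 180 None
dial 45 [-0.151  0.671  1.34  -0.     1.13  -0.936]
brass 0 [-0.679  0.461  1.684 -0.     0.996 -0.679]
brass 180 [-0.679  0.461  1.684 -0.     0.996  2.463]
brass 20 [-0.679  0.461  1.684 -0.     0.996 -1.028]
brass -20 [-0.679  0.461  1.684 -0.     0.996 -0.33 ]
brass 45 [-0.679  0.461  1.684 -0.     0.996 -1.464]
brass -45 [-0.679  0.461  1.684 -0.     0.996  0.107]
brass 90 [-0.679  0.461  1.684 -0.     0.996 -2.25 ]
blue 0 [-0.787  0.53   1.479 -0.     1.133 -0.787]
blue 180 [-0.787  0.53   1.479 -0.     1.133  2.354]
blue 20 [-0.787  0.53   1.479 -0.     1.133 -1.137]
blue 45 [-0.787  0.53   1.479 -0.     1.133 -1.573]
blue 90 [-0.787  0.53   1.479 -0.     1.133 -2.358]
cup 0 [-0.344  0.403  1.656 -0.     1.083 -0.344]
cup 180 None
cup 20 [-0.344  0.403  1.656 -0.     1.083 -0.693]
cup 45 [-0.344  0.403  1.656 -0.     1.083 -1.13 ]
cup 90 [-0.344  0.403  1.656 -0.     1.083 -1.915]
cup -45 [-0.344  0.403  1.656 -0.     1.083  0.441]
cup -60 [-0.344  0.403  1.656 -0.     1.083  0.703]
cup 125 [-0.344  0.403  1.656 -0.     1.083 -2.526]
```

Run:
```python
from plant import arm,status,optics
from h import *
D=np.radians
q=quat(D(104.1))
arm.command_gripper(0.06)
arm.reach([.6493,-.0615,.20],q)
arm.movel([.6493,-.0615,.115],rate=.12)
s=status.observe(); print(s["time_s"],s["ee_pos"],s["force"],s["width"])
cm=optics.camera_model("wrist"); im,d=optics.get_image("wrist")
cv2.imwrite("pics/w1.png",im[:,:,::-1]); np.savez("pics/w1.npz",im=im,d=d,K=cm["mtx"],T=cm["pose"])
```

```text
4.125 [ 0.64970384 -0.06161246  0.11590406] [-0.79205973 -0.15251476  1.61073089] 0.05983266474437417
```

View pics/w1.png

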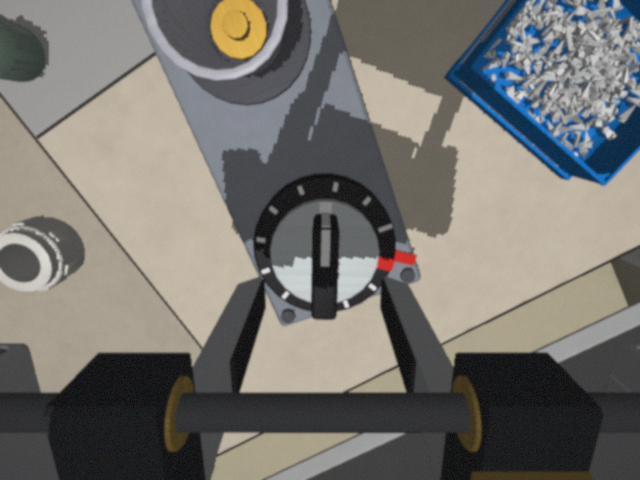

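The bar lies upright at column 325, midway between the fingertips (265 and 385), and its white pointer end is at (325,215). The alignment is good, so I'll lower, grip and turn clockwise in steps.

Run:
```python
from plant import arm,status,optics
from h import *
arm.movel([.6493,-.0615,.0565],rate=.06)
arm.command_gripper(0.0)
s=status.observe(); print(s["time_s"],s["ee_pos"],s["force"],s["moment"],s["width"])
q0=np.array(s["qpos"]); 
tot=np.radians(104.1-90.4+0)+0 # bar dir must reach ~90.4 deg
tot=np.radians(194.1-90.4)
for k in range(1,5):
    q=q0.copy(); q[5]+=tot*k/4; arm.set_joints(list(q))
    s=status.observe(); print(round(s["time_s"],2),s["ee_pos"].round(4),s["force"].round(1),s["moment"].round(2),s["qpos"][5].round(3),s["width"])
```

```text
6.05 [ 0.64902921 -0.060617    0.05650033] [-2.76276651  5.2631233   1.9865411 ] [ 0.99119145  0.31293468 -0.05716449] 0.015667763852433292
6.56 [ 0.649  -0.0594  0.0565] [-0.6  7.3  2. ] [ 1.22 -0.11 -0.17] -1.514 0.01590800246596946
7.07 [ 0.6495 -0.0583  0.0565] [ 3.7 14.7 -1.9] [ 2.33 -0.88 -0.18] -1.062 0.015949225692319765
7.58 [ 0.6505 -0.0576  0.0565] [13.2 18.8 -6.6] [ 3.07 -2.31 -0.12] -0.609 0.01596393162339693
8.08 [ 0.6517 -0.0573  0.0565] [ 23.9  18.9 -10.6] [ 3.28 -4.1  -0.11] -0.157 0.015912577632816862
```

Run:
```python
from plant import arm,status,optics
from h import *
arm.command_gripper(0.06)
s=status.observe(); p=s["ee_pos"]; print(s["time_s"],p,s["force"],s["width"])
arm.movel([p[0],p[1],.16],rate=.12)
s=status.observe(); print(s["time_s"],s["ee_pos"],s["force"])
cm=optics.camera_model("wrist"); im,d=optics.get_image("wrist")
cv2.imwrite("pics/w2.png",im[:,:,::-1]); np.savez("pics/w2.npz",im=im,d=d,K=cm["mtx"],T=cm["pose"])
P=pts(cm["mtx"],cm["pose"],d)
for z,t,R,nm in[(.088,.007,.045,"bar")]:
    m=(abs(P[...,2]-z)<t)&(np.hypot(P[...,0]-.649,P[...,1]+.0615)<R)
    x=P[m][:,:2]; c=x.mean(0); w,v=np.linalg.eigh(np.cov(x.T)); e=v[:,1]; print(len(x),c,np.degrees(np.arctan2(e[1],e[0])))
```

```text
8.9167 [ 0.64900246 -0.06061553  0.05649409] [ 0.67522163 -1.02051702  0.51185696] 0.059978355650387914
9.925 [ 0.64863032 -0.0605772   0.15902708] [-0.08828443 -0.01065028  0.80355422]
1837 [ 0.65154371 -0.05706095] 90.06416343278266
```

View pics/w2.png

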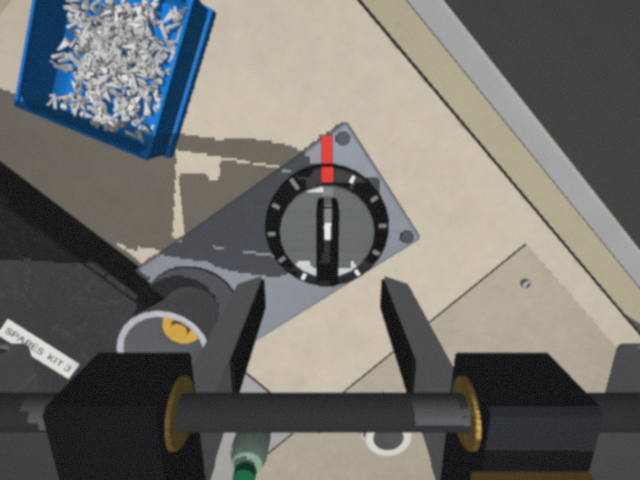

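The pointer (327,205–240) now lines up with the red mark (327,155). The bar measures 90.06° and the red mark about 90.4°, so the dial is set. Next I'll look at the brass sleeve with the wrist camera in this same tool orientation.

```bash
cat >> h.py <<'E'
def rimP(P,c0,R,z,zt=.005,rw=0.008):
    P=P.reshape(-1,3)
    s=P[(abs(P[:,2]-z)<zt)&(np.hypot(*(P[:,:2]-c0).T)<R+rw)]
    c=np.array(c0,float)
    for _ in range(5):
        q=s[:,:2]-c; a=np.arctan2(q[:,1],q[:,0]); r=np.hypot(*q.T); o=[]
        for k in range(72):
            m=(a>=-np.pi+k*np.pi/36)&(a<-np.pi+(k+1)*np.pi/36)
            if m.sum()>0: i=np.argmax(np.where(m,r,-1)); o.append(s[i,:2])
        o=np.array(o); c,rr=fitc(o)
    return c.round(4),round(rr,4),len(o),s[:,2].mean().round(4)
def snap(optics,name,cam="wrist"):
    cm=optics.camera_model(cam); im,d=optics.get_image(cam)
    cv2.imwrite(f"pics/{name}.png",im[:,:,::-1]); np.savez(f"pics/{name}.npz",im=im,d=d,K=cm["mtx"],T=cm["pose"])
    return im,pts(cm["mtx"],cm["pose"],d)
E
python3 - <<'E'
from plant import arm,status,optics
from h import *
q=quat(np.radians(0.4))
arm.command_gripper(0.094)
arm.reach([.523,-.148,.20],q)
im,P=snap(optics,"w3"); print("cup",rimP(P,(.524,-.148),.037,.083))
print(status.observe()["ee_pos"])
arm.reach([.446,-.310,.20],q)
im,P=snap(optics,"w4"); print("brass",rimP(P,(.446,-.311),.03,.09)); print("blue",rimP(P,(.452,-.40),.018,.122))
s=status.observe(); print(s["time_s"],s["ee_pos"],s["width"])
E
```

```text
cup (array([ 0.5244, -0.1477]), np.float64(0.0361), 72, np.float64(0.0821))
[ 0.52379083 -0.14745535  0.19969271]
brass (array([ 0.4463, -0.31  ]), np.float64(0.0298), 72, np.float64(0.0895))
blue (array([ 0.4528, -0.3992]), np.float64(0.0176), 72, np.float64(0.122))
12.2 [ 0.44703584 -0.30870254  0.19977772] 0.09333318675340553
```

View pics/w3.png

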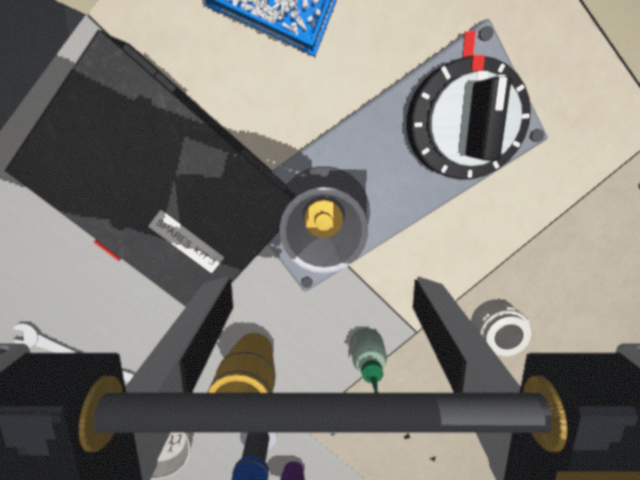

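View pics/w4.png

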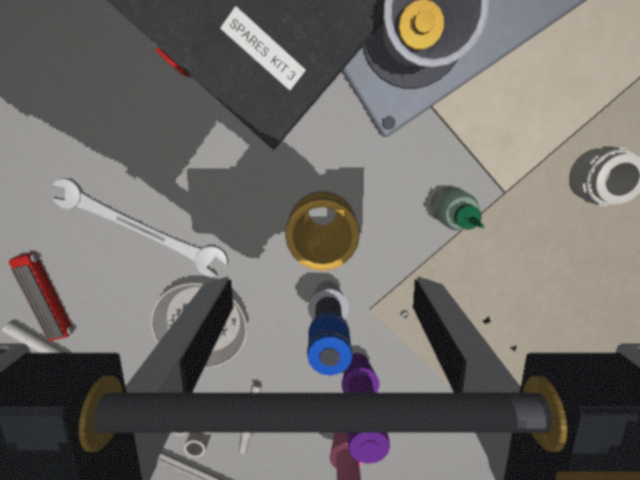

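Both rims fit well: cup radius 36.1 mm and brass 29.8 mm, and the cup–brass offset agrees across cameras to about 1 mm. Picking up the brass sleeve.

Run:
```python
from plant import arm,status,optics
from h import *
def st(t):
    s=status.observe(); print(t,round(s["time_s"],2),s["ee_pos"].round(4),s["force"].round(2),s["moment"].round(2),round(s["width"],4)); return s
arm.movel([.4463,-.311,.10],rate=.15); st("hover")
arm.movel([.4463,-.311,.054],rate=.08); st("down")
arm.command_gripper(0.0); st("grip")
arm.movel([.4463,-.311,.074],rate=.08); st("lift20")
arm.movel([.4463,-.311,.20],rate=.15); st("lift")
```

```text
hover 13.02 [ 0.4469 -0.311   0.1009] [-0.65  0.4   0.51] [-0.05 -0.11 -0.02] 0.0941
down 13.74 [ 0.4465 -0.3111  0.0543] [-0.42 -1.41  0.19] [-0.03 -0.09 -0.04] 0.0939
grip 14.38 [ 0.4463 -0.311   0.0541] [-0.69 -0.1   0.55] [-0.03 -0.08 -0.  ] 0.0585
lift20 14.78 [ 0.4464 -0.3111  0.0744] [-0.25 -0.6  -3.8 ] [-0.05 -0.07  0.03] 0.0586
lift 15.78 [ 0.446  -0.3107  0.1989] [ 0.02  1.11 -3.67] [-0.03 -0.15 -0.01] 0.0588
```

```bash
cat >> h.py <<'E'
def st(status,t):
    s=status.observe(); print(t,round(s["time_s"],2),s["ee_pos"].round(4),s["force"].round(2),s["moment"].round(2),round(s["width"],4)); return s
E
python3 - <<'E'
from plant import arm,status,optics
from h import *
x,y=.5247,-.1487
q=quat(np.radians(0.4))
arm.reach([x,y,.20],q); st(status,"over")
arm.movel([x,y,.125],rate=.12); st(status,"mouth")
arm.movel([x,y,.106],rate=.06); arm.sleep(.1); st(status,"in")
snap(optics,"s5","side"); snap(optics,"w5")
E
```

```text
over 16.52 [ 0.5245 -0.1488  0.1995] [-0.61 -0.09 -3.01] [-0.08 -0.09  0.02] 0.0585
mouth 17.3 [ 0.525  -0.1491  0.1258] [ 0.66  0.89 -2.72] [-0.01 -0.06 -0.  ] 0.0583
in 17.87 [ 0.5249 -0.1487  0.1062] [-0.11 -0.22 -2.88] [-0.05 -0.09  0.01] 0.0581
```

```bash
python3 -c "
from h import *
a=load('s5')[0][170:330,180:380]; cv2.imwrite('pics/s5c.png',cv2.resize(a,None,fx=4,fy=3.6,interpolation=cv2.INTER_CUBIC)[:,:,::-1])"
```

```text
(no output)
```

View pics/s5c.png

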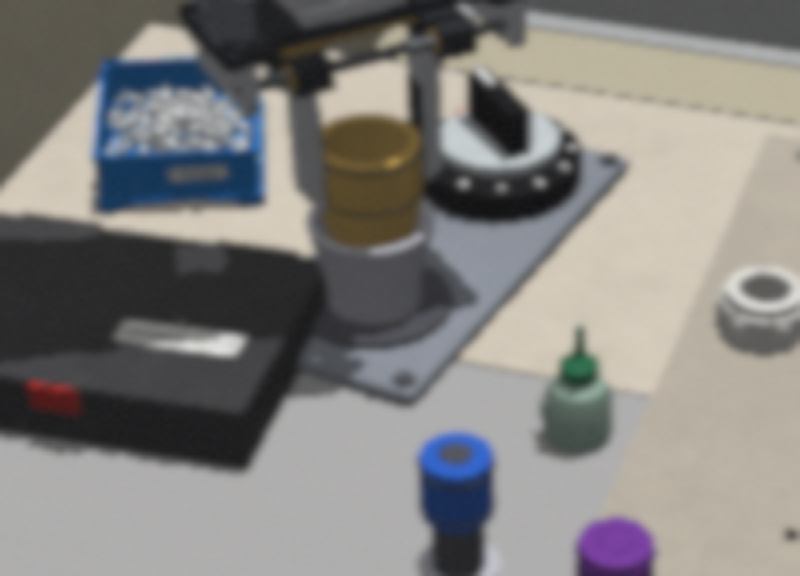

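View pics/w5.png

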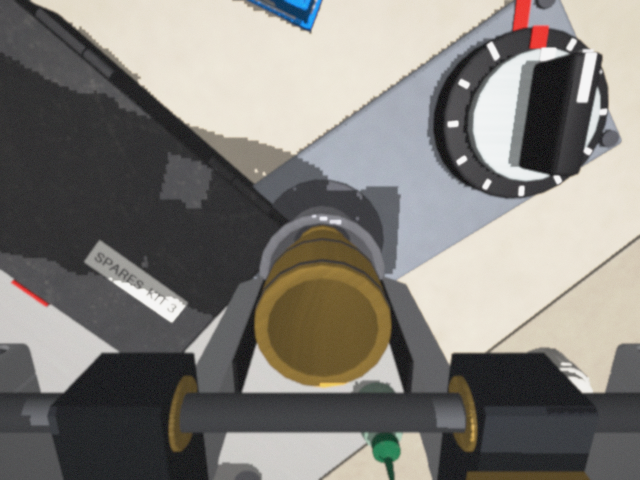

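The sleeve (column 322) is centred in the cup (columns 262–385) with no side force. I'll lower it the rest of the way with a force guard.

Run:
```python
from plant import arm,status,optics
from h import *
x,y=.5247,-.1487
for z in [.103,.101,.1,.099,.0985,.098,.0975,.097,.0965,.096,.0955,.095]:
    arm.movel([x,y,z],rate=.02); arm.sleep(.05); s=st(status,z)
    f=s["force"]
    if f[2]>-1.0 or np.hypot(f[0],f[1])>5: print("contact"); break
```

```text
0.103 18.32 [ 0.5247 -0.1487  0.103 ] [-0.35  0.01 -2.76] [-0.03 -0.07 -0.03] 0.0582
0.101 18.62 [ 0.5247 -0.1487  0.1009] [-0.13 -0.21 -2.12] [-0.06 -0.06  0.04] 0.0581
0.1 18.92 [ 0.5247 -0.1487  0.1   ] [-0.72  0.55 -2.53] [-0.02 -0.11 -0.03] 0.0586
0.099 19.22 [ 0.5247 -0.1487  0.099 ] [-0.64 -0.66 -3.98] [-0.01 -0.07  0.01] 0.058
0.0985 19.52 [ 0.5247 -0.1487  0.0985] [ 0.13  0.23 -3.31] [-0.06 -0.05 -0.  ] 0.0582
0.098 19.82 [ 0.5247 -0.1487  0.098 ] [ 0.15  0.08 -2.1 ] [ 0.04 -0.07  0.06] 0.058
0.0975 20.12 [ 0.5247 -0.1487  0.0975] [ 0.5   1.19 -3.06] [ 0.04 -0.14 -0.03] 0.0586
0.097 20.42 [ 0.5247 -0.1487  0.097 ] [ 0.2   0.42 -2.74] [-0.04 -0.1  -0.03] 0.0583
0.0965 20.72 [ 0.5247 -0.1487  0.0965] [ 0.17 -0.39 -2.58] [ 0.02 -0.06 -0.04] 0.0583
0.096 21.02 [ 0.5247 -0.1487  0.096 ] [-0.03 -0.21 -2.63] [-0.06 -0.09 -0.02] 0.0582
0.0955 21.32 [ 0.5247 -0.1487  0.0955] [-0.14  0.17 -2.95] [-0.01 -0.08  0.08] 0.0585
0.095 21.62 [ 0.5248 -0.1487  0.0952] [-1.62 -0.31  1.73] [ 0.11  0.3  -0.  ] 0.058
contact
```

Contact at TCP z 0.095, which puts the foot at about 41 mm, with only about 4 N on the stop. Releasing.

Run:
```python
from plant import arm,status,optics
from h import *
x,y=.5247,-.1487
arm.command_gripper(.094); arm.sleep(.1); st(status,"open")
arm.movel([x,y,.16],rate=.1)
arm.movel([x,y,.24],rate=.15); st(status,"up")
im,P=snap(optics,"w6"); print("brass",rimP(P,(x,y),.03,.132)); print("cup",rimP(P,(x,y),.037,.083))
Q=P.reshape(-1,3)
s=Q[(abs(Q[:,2]-.132)<.006)&(np.hypot(Q[:,0]-x,Q[:,1]-y)<.038)]
A=np.c_[s[:,:2]-s[:,:2].mean(0),np.ones(len(s))]; print("plane",np.linalg.lstsq(A,s[:,2],rcond=None)[0])
m=(abs(P[...,2]-.088)<.007)&(np.hypot(P[...,0]-.6515,P[...,1]+.0585)<.045)
b=P[m][:,:2]
if len(b)>50: c=b.mean(0); w,v=np.linalg.eigh(np.cov(b.T)); e=v[:,1]; print("bar",len(b),c,np.degrees(np.arctan2(e[1],e[0])))
```

```text
open 22.44 [ 0.5247 -0.1487  0.095 ] [-1.02 -0.07  0.33] [-0.04 -0.05  0.01] 0.0941
up 23.93 [ 0.5244 -0.1486  0.2388] [-0.96 -0.14 -0.67] [-0.07 -0.13 -0.  ] 0.0939
brass (array([ 0.525 , -0.1483]), np.float64(0.0297), 72, np.float64(0.1308))
cup (array([ 0.5242, -0.1407]), np.float64(0.0314), 72, np.float64(0.0826))
plane [-0.00231473  0.00089829  0.13065196]
bar 1526 [ 0.65010219 -0.05847178] 90.14116964496593
```

View pics/w6.png

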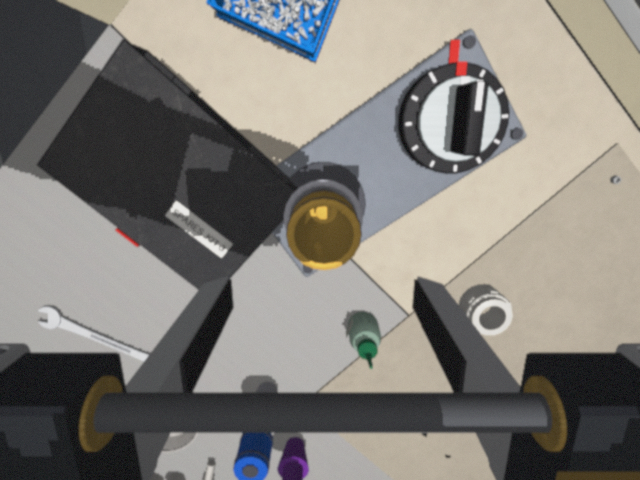

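The brass sleeve is upright with its top at 130.8 mm (about 132 expected), centred on the cup, and the dial still reads 90.1°. Now for the blue sleeve.

Run:
```python
from plant import arm,status,optics
from h import *
q=quat(np.radians(0.4))
arm.command_gripper(.07)
arm.reach([.4528,-.4002,.24],q); arm.sleep(.2); st(status,"over")
im,P=snap(optics,"w7"); r=rimP(P,(.4528,-.3995),.018,.122); print("blue",r)
m=(np.hypot(P[...,0]-.4528,P[...,1]+.4)<.015)&(P[...,2]>.11); print("rgb",im[m].mean(0))
```

```text
over 25.77 [ 0.4535 -0.3992  0.2402] [-0.12  0.73  0.38] [-0.04 -0.08  0.01] 0.0702
blue (array([ 0.4528, -0.3995]), np.float64(0.0175), 72, np.float64(0.1222))
rgb [ 39.90674603  60.85119048 101.00595238]
```

View pics/w7.png

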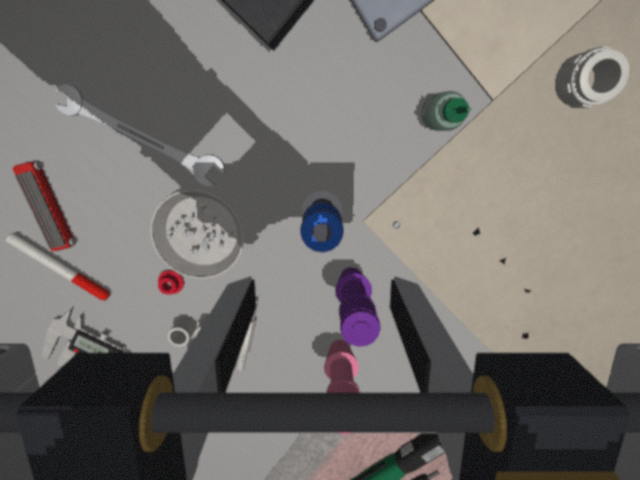

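Run:
```python
from plant import arm,status,optics
from h import *
x,y=.4528,-.3998
arm.movel([x,y,.14],rate=.15); st(status,"hover")
arm.movel([x,y,.088],rate=.08); arm.sleep(.1); st(status,"down")
arm.command_gripper(0.0); st(status,"grip")
arm.movel([x,y,.108],rate=.08); st(status,"lift20")
arm.movel([x,y,.27],rate=.18); st(status,"lift")
x,y=.5250,-.1486
q=quat(np.radians(0.4))
arm.reach([x,y,.27],q); st(status,"over")
arm.movel([x,y,.20],rate=.1); arm.sleep(.1); st(status,"mouth")   # foot .112
arm.movel([x,y,.165],rate=.05); arm.sleep(.1); st(status,"in")
snap(optics,"s8","side"); snap(optics,"w8")
a=load('s8')[0][140:300,180:380]; cv2.imwrite('pics/s8c.png',cv2.resize(a,None,fx=4,fy=3.6,interpolation=cv2.INTER_CUBIC)[:,:,::-1])
```

```text
hover 26.64 [ 0.4532 -0.4001  0.141 ] [ 0.18 -0.28  0.32] [-0.08 -0.07 -0.04] 0.07
down 27.54 [ 0.453  -0.4     0.0886] [ 0.47 -0.55  1.4 ] [-0.   -0.09 -0.02] 0.0699
grip 28.18 [ 0.4528 -0.3998  0.088 ] [0.33 0.28 0.55] [-0.02 -0.05 -0.01] 0.0355
lift20 28.57 [ 0.453  -0.4     0.1087] [ 0.2  -1.   -2.18] [-0.02 -0.04 -0.04] 0.0356
lift 29.62 [ 0.4526 -0.3996  0.2687] [ 0.78 -0.47 -1.67] [ 0.   -0.06  0.04] 0.0354
over 30.65 [ 0.5249 -0.1496  0.2698] [ 0.05  0.42 -1.92] [-0.04 -0.08  0.03] 0.0355
mouth 31.6 [ 0.5253 -0.1487  0.2007] [ 0.03  0.45 -1.4 ] [-0.03 -0.04  0.01] 0.0357
in 32.55 [ 0.5252 -0.1486  0.1654] [-0.92 -0.69 -0.62] [-0.04 -0.09 -0.02] 0.0355
```

View pics/s8c.png

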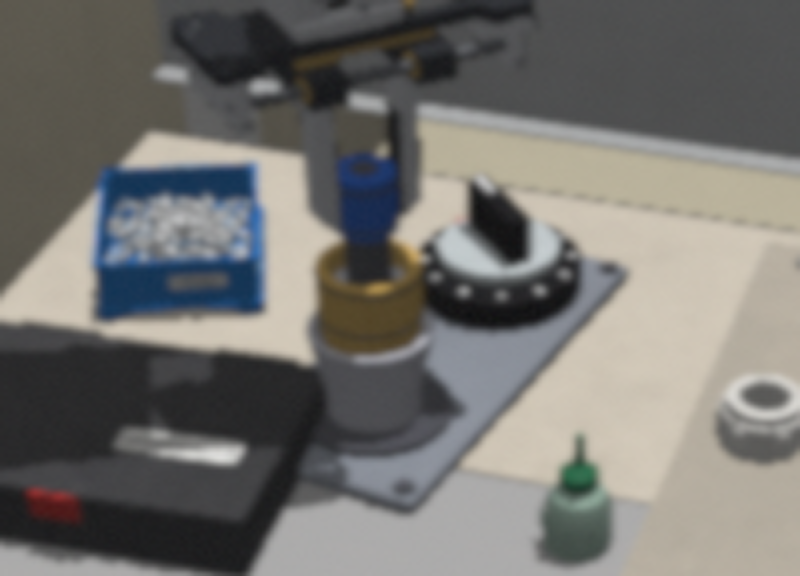

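View pics/w8.png

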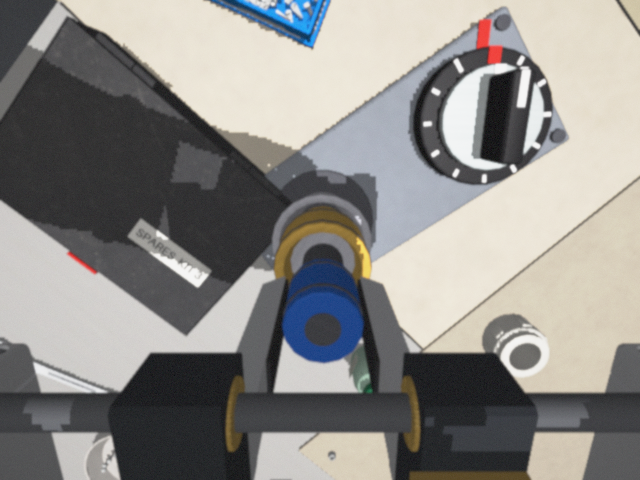

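The blue sleeve (column 322) is centred in the brass one (274–370). I'll lower it with averaged force readings.

Run:
```python
from plant import arm,status,optics
from h import *
x,y=.5250,-.1486
def F(n=6):
    o=[]
    for _ in range(n): arm.sleep(.02); o.append(status.observe()["force"])
    return np.mean(o,0)
print("base",F().round(2))
for z in [.158,.152,.148,.146,.1445,.1435,.1425,.142,.1415,.141,.1405,.14,.1395,.139,.1385,.138]:
    arm.movel([x,y,z],rate=.025); f=F(); s=status.observe(); print(z,round(s["time_s"],2),s["ee_pos"].round(4),f.round(2),s["moment"].round(2))
    if f[2]>.3 or np.hypot(f[0],f[1])>4: print("contact"); break
```

```text
base [-0.15 -0.25 -1.68]
0.158 33.28 [ 0.525  -0.1486  0.1581] [ 0.12 -0.02 -1.59] [-0.04 -0.09  0.01]
0.152 33.77 [ 0.525  -0.1486  0.152 ] [ 0.09 -0.12 -1.52] [-0.01 -0.08  0.03]
0.148 34.18 [ 0.525  -0.1486  0.148 ] [ 0.14 -0.35 -1.51] [-0.03 -0.07 -0.03]
0.146 34.53 [ 0.525  -0.1486  0.146 ] [-0.07  0.14 -1.86] [-0.05 -0.06  0.01]
0.1445 34.88 [ 0.525  -0.1486  0.1445] [ 0.35  0.26 -1.66] [-0.   -0.08 -0.  ]
0.1435 35.23 [ 0.525  -0.1486  0.1435] [ 0.   -0.52 -1.58] [-0.12 -0.02  0.02]
0.1425 35.58 [ 0.525  -0.1486  0.1425] [ 0.07  0.15 -1.08] [-0.01 -0.1  -0.02]
0.142 35.93 [ 0.525  -0.1486  0.142 ] [ 0.34  0.16 -1.53] [-0.01 -0.1   0.03]
0.1415 36.28 [ 0.525  -0.1486  0.1415] [ 0.04  0.14 -1.58] [-0.06 -0.01  0.05]
0.141 36.63 [ 0.525  -0.1486  0.141 ] [ 0.02 -0.16 -1.64] [-0.03 -0.11  0.01]
0.1405 36.98 [ 0.525  -0.1486  0.1405] [ 0.16 -0.06 -2.14] [-0.01 -0.06 -0.05]
0.14 37.33 [ 0.525  -0.1486  0.14  ] [-0.31  0.16 -1.58] [-0.05 -0.03  0.01]
0.1395 37.68 [ 0.525  -0.1486  0.1395] [ 0.18 -0.49 -1.  ] [-0.02 -0.12  0.  ]
0.139 38.03 [ 0.5251 -0.1487  0.1395] [-1.5   0.31  5.86] [0.03 0.39 0.04]
contact
```

Run:
```python
from plant import arm,status,optics
from h import *
x,y=.5250,-.1486
arm.movel([x,y,.1393],rate=.02); st(status,"ease")
arm.command_gripper(.07); arm.sleep(.1); st(status,"open")
arm.movel([x,y,.2],rate=.1)
arm.movel([x,y,.28],rate=.15); arm.sleep(.2); st(status,"up")
im,P=snap(optics,"w9"); print("blue",rimP(P,(x,y),.018,.174)); print("brass",rimP(P,(x,y),.03,.132))
Q=P.reshape(-1,3)
for z,R in((.174,.022),(.132,.038)):
    s=Q[(abs(Q[:,2]-z)<.006)&(np.hypot(Q[:,0]-x,Q[:,1]-y)<R)]
    A=np.c_[s[:,:2]-s[:,:2].mean(0),np.ones(len(s))]; print("plane",len(s),np.linalg.lstsq(A,s[:,2],rcond=None)[0])
m=(abs(P[...,2]-.088)<.007)&(np.hypot(P[...,0]-.6515,P[...,1]+.0585)<.045)
b=P[m][:,:2]; c=b.mean(0); w,v=np.linalg.eigh(np.cov(b.T)); e=v[:,1]; print("bar",len(b),c,np.degrees(np.arctan2(e[1],e[0])))
arm.movel([.42,-.25,.30],rate=.2)
snap(optics,"t10","top"); snap(optics,"s10","side"); st(status,"away")
a=load('s10')[0][140:300,180:380]; b=load('t10')[0][160:310,150:400]
cv2.imwrite('pics/s10c.png',cv2.resize(a,None,fx=4,fy=3.6,interpolation=cv2.INTER_CUBIC)[:,:,::-1])
cv2.imwrite('pics/t10c.png',cv2.resize(b,None,fx=3,fy=3,interpolation=cv2.INTER_CUBIC)[:,:,::-1])
```

```text
ease 38.28 [ 0.5251 -0.1487  0.1395] [-0.24  0.17  4.17] [-0.03  0.17 -0.05] 0.0356
open 39.09 [ 0.525  -0.1486  0.1393] [-0.09 -0.7  -0.52] [-0.   -0.12 -0.02] 0.0699
up 40.73 [ 0.5248 -0.1485  0.279 ] [ 0.22  0.05 -0.38] [-0.08 -0.1   0.  ] 0.07
blue (array([ 0.525 , -0.1484]), np.float64(0.0174), 72, np.float64(0.1737))
brass (array([ 0.5249, -0.1483]), np.float64(0.0296), 59, np.float64(0.1309))
plane 1571 [ 0.00135347 -0.03303025  0.17361043]
plane 1077 [-0.00589507 -0.0063158   0.13078809]
bar 1193 [ 0.65025699 -0.05844398] 90.182373285653
away 41.77 [ 0.4205 -0.2494  0.2997] [-0.61  0.7  -0.02] [-0.05 -0.08  0.06] 0.0702
```

View pics/s10c.png

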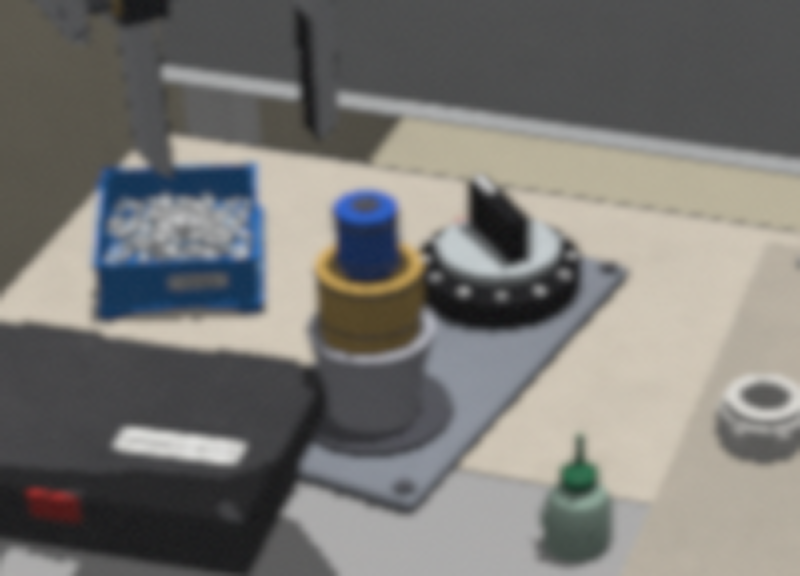

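View pics/w9.png

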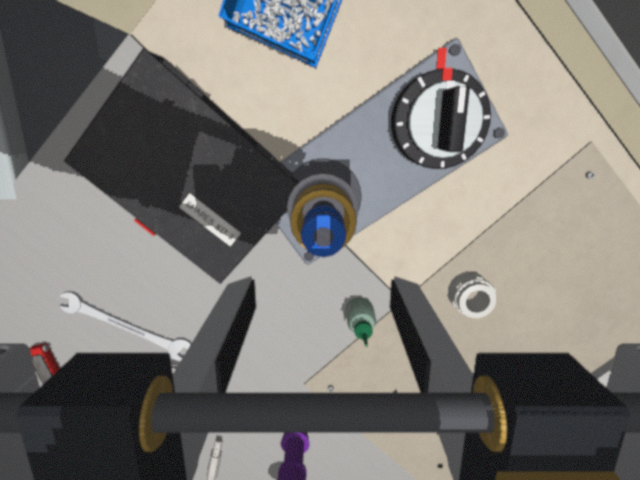

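View pics/t10c.png

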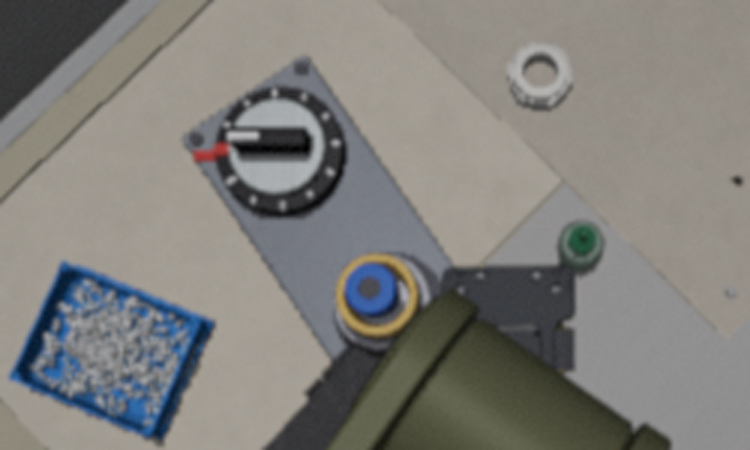

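Both sleeves stand upright and concentric. Before handing in, one last check of the pointer against the red mark from the top view, with parallax removed by depth.

Run:
```python
from h import *
im,d,K,T=load("t10"); P=pts(K,T,d); c,_=rimP(P,(.6487,-.0603),.052,.038,.004)[:2]; print(c)
m=(abs(P[...,2]-.088)<.006)&(np.hypot(P[...,0]-c[0],P[...,1]-c[1])<.045)
b=P[m][:,:2]; w,v=np.linalg.eigh(np.cov(b.T)); e=v[:,1]; print("bar",len(b),b.mean(0),np.degrees(np.arctan2(e[1],e[0])))
hs=cv2.cvtColor(im,cv2.COLOR_RGB2HSV); r=((hs[...,0]<8)|(hs[...,0]>172))&(hs[...,1]>150)&(hs[...,2]>90)&(np.hypot(P[...,0]-c[0],P[...,1]-c[1])<.085)
q=P[r]-np.r_[c,0]; print("red deg",np.degrees(np.arctan2(q[:,1].mean(),q[:,0].mean())))
cup=np.array([.5221,-.1486]); y=c-cup; print("predicted red", np.degrees(np.arctan2(y[1],y[0])-.6)+90, "dist",np.hypot(*y))
from plant import workorder,status
import os
print(status.observe()["time_s"])
workorder.finish_job()
```

```text
[ 0.6486 -0.0605]
bar 184 [ 0.64840028 -0.06063268] 89.66779592789099
red deg 90.85321592352852
predicted red 90.47753250011885 dist 0.1541553112935133
41.7667
the job is handed in; nothing more can be done
```

The job is handed in after about 42 s of the 72 s allowed. The interface gave no verdict.

**What I did**
- **Dial:** I gripped the bar, turned it about 104° clockwise through 0 and let go.
- **Brass sleeve:** I lowered it into the cup and felt light contact with the foot at about 41 mm, then released it.
- **Steel sleeve:** I lowered the blue-topped sleeve into the brass one. The foot touched at about 51–52 mm, with about 7 N on the pin, and I released it.

**Last checks**
- **Pointer:** it reads 89.7–90.2° and the red mark 90.5–90.9°, so it is within about 0.02 rad.
- **Brass sleeve:** the top is at 131 mm, against 132 mm expected. It stands upright and on the cup axis to about 1 mm.
- **Steel sleeve:** the top is at 173.7 mm, against 174 mm expected. It is centred in the brass sleeve, with a tilt of about 0.03 rad.
- **Clearance and bystanders:** the arm is clear of everything. In the last pictures the bottle, nut and box look unmoved, though I did not measure them again.

**What disagreed**
- **Camera offsets:** the cameras placed the dial up to about 5 mm apart, and the arm felt up to about 30 N sideways while turning it, since the grip was a few millimetres off the dial's axis. I placed the sleeves using offsets measured with the wrist camera, so this did not carry over to them.
- **Cup fit:** the wrist-camera fit of the cup rim after the brass sleeve was in was spoiled by the sleeve covering it, so I ignored it.

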